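# Unhook the laundry scoops and stow them singly

## Task

The two yellow detergent scoops are hooked together by their handles in the narrow blue tray. Lift them out together and set the pair down on the black mat, still hooked, and let go; then twist one a quarter turn against the other, lift it off its hook, and stand each scoop upright in a bay of its own in the white caddy, handle inside the bay too. Do not shift or tip the cup, bottle, saucer or probe standing round the mat.

Things in the scene. Friction and masses are not known exactly. Their poses are not given: they have to be found in the camera images.
- scoop_t_hook (a point): Hook end of scoop T (yellow). Its handle ends in a pad 40 mm long, 24 mm wide; on it a steel post, 6 mm thick, 10 mm tall, carries a crossbar 21 mm long, 6 wide, 6 tall (top 46 mm above the scoop's underside) lying ACROSS the handle (along y). Site: on the post's axis, at the pad's mid-thickness, 27.5 mm above the underside. x points along the handle to the bowl, z up.
- scoop_t_grip (a point): Grasp place of scoop T: middle of the 16 mm wide part of its flat handle (5 mm thick, level; 44 mm long between pad and bowl), 42 mm from the hook axis towards the bowl, 27.5 mm above the underside; axes as for the hook point. The scoop weighs 55 to 95 g, heaviest in its base.
- scoop_t_bowl (a point): Centre of scoop T's round open bowl on which it stands: 44 mm across the rim, 41 mm at the base, 30 mm tall (handle top flush with the rim); point 15 mm above the underside, 85 mm from the hook axis; axes as for the hook point. At the start both handles are in line, bowls at opposite ends, 214 mm over all.
- scoop_s_slot (a point): Slot end of scoop S (yellow): a 40 by 24 mm pad as on T, with a slot 28 mm long (ALONG the handle), 12 mm wide, T's hook sticking up through it. Handles in line: crossbar locks it (3.5 mm play up). Handles square (within 12 degrees, either way) and post near the slot's middle: it lifts off freely. Site: slot centre, 34 mm above the underside. x along the handle to S's bowl, z up.
- scoop_s_grip (a point): Grasp place of scoop S: middle of the 16 mm wide part of its handle (5 mm thick, 44 mm long), 42 mm from the slot's centre towards the bowl, 34 mm above the underside; axes as for the slot point. When hooked, S's handle lies 1.5 mm above T's; the two stacked pads can be gripped together at the hook, across the handles. 55 to 95 g.
- scoop_s_bowl (a point): Centre of scoop S's round open bowl on which it stands: 44 mm across the rim, 41 mm at the base, 36.5 mm tall (handle top flush with the rim); point 18.25 mm above the underside, 85 mm from the slot's centre; axes as for the slot point.
- trough: Fixed narrow blue tray, 250 by 70 mm outside (long along its x), 16 mm tall, walls and floor 5 mm; the hooked scoops stand in it, with no room to turn. Origin: centre of its underside.
- caddy: Fixed white caddy tray, 180 mm (along its x) by 167 mm (its y) outside, 16 mm tall, walls, floor and divider 5 mm; the divider runs along its x at y = 0 and leaves two bays of 170 by 76 mm, centres at y = +41 and -41 mm. Origin: centre of its underside.
- mat: Fixed black rubber mat lying flat, 140 mm (its x) by 220 mm (its y), 3 mm thick. Origin: centre of its underside.
- cup: Bystander: stainless steel mixing cup, 72 mm across, 80 mm tall, standing near a corner of the mat. Origin: centre of its underside.
- bottle: Bystander: green detergent bottle, 60 mm across, 140 mm tall, near a corner of the mat. Origin: centre of its underside.
- saucer: Bystander: small beige ceramic saucer, 92 mm across, 14 mm tall, near a corner of the mat. Origin: centre of its underside.
- probe: Bystander: black probe with a rubber tip, lying flat along its x, 107 mm long and 14 mm thick, near a corner of the mat. Origin: at its middle, on the underside.

How it is judged:
On the way, in this order (a step that is already met when the one before it is completed fails the run):
1. the pair, still hooked, stands on the mat with nothing holding it (x of scoop_t_bowl in the frame of mat between -0.07 and 0.07 m and y of scoop_t_bowl in the frame of mat between -0.11 and 0.11 m and x of scoop_s_bowl in the frame of mat between -0.07 and 0.07 m and y of scoop_s_bowl in the frame of mat between -0.11 and 0.11 m and z of scoop_t_bowl in the frame of mat below 0.022 m and z of scoop_s_bowl in the frame of mat below 0.02525 m and horizontal distance between scoop_t_hook and scoop_s_slot below 0.016 m and angle between the x axis of scoop_t_bowl and the x axis of scoop_s_bowl, either way round below 1 rad and angle between each of scoop_t_bowl, scoop_s_bowl's own z axis and vertical below 0.12 rad and linear speed of each of scoop_t, scoop_s below 0.02 m/s and contact force between the fingers and scoop_t below 0.1 N and contact force between the fingers and scoop_s below 0.1 N), for 0.2 s.
2. the scoops are unhooked: slot and hook more than 50 mm apart (distance between scoop_t_hook and scoop_s_slot above 0.05 m), for 0.1 s.
At the end, for the whole second after the job is handed in: Each scoop stands upright (within 7 degrees) on the floor of its own caddy bay, bowl centre within 26 mm of the bay's middle line and 70 mm of its middle lengthwise, the centre of its handle's end pad over the same bay (38 mm, 90 mm); both at rest and released (((x of scoop_t_bowl in the frame of caddy between -0.07 and 0.07 m and y of scoop_t_bowl in the frame of caddy between 0.015 and 0.067 m and x of scoop_t_hook in the frame of caddy between -0.09 and 0.09 m and y of scoop_t_hook in the frame of caddy between 0.003 and 0.079 m and z of scoop_t_bowl in the frame of caddy below 0.024 m and x of scoop_s_bowl in the frame of caddy between -0.07 and 0.07 m and y of scoop_s_bowl in the frame of caddy between -0.067 and -0.015 m and x of scoop_s_slot in the frame of caddy between -0.09 and 0.09 m and y of scoop_s_slot in the frame of caddy between -0.079 and -0.003 m and z of scoop_s_bowl in the frame of caddy below 0.02725 m) or (x of scoop_t_bowl in the frame of caddy between -0.07 and 0.07 m and y of scoop_t_bowl in the frame of caddy between -0.067 and -0.015 m and x of scoop_t_hook in the frame of caddy between -0.09 and 0.09 m and y of scoop_t_hook in the frame of caddy between -0.079 and -0.003 m and z of scoop_t_bowl in the frame of caddy below 0.024 m and x of scoop_s_bowl in the frame of caddy between -0.07 and 0.07 m and y of scoop_s_bowl in the frame of caddy between 0.015 and 0.067 m and x of scoop_s_slot in the frame of caddy between -0.09 and 0.09 m and y of scoop_s_slot in the frame of caddy between 0.003 and 0.079 m and z of scoop_s_bowl in the frame of caddy below 0.02725 m)) and angle between each of scoop_t_bowl, scoop_s_bowl's own z axis and vertical below 0.12 rad and linear speed of each of scoop_t, scoop_s below 0.02 m/s and contact force between the fingers and scoop_t below 0.1 N and contact force between the fingers and scoop_s below 0.1 N); the robot touches nothing.
It fails at once if the cup is shifted by more than 15 mm or tipped (distance of cup from where it was at the start of the episode above 0.015 m or angle between cup's own z axis and vertical above 0.35 rad).
It fails at once if the bottle is shifted by more than 15 mm or tipped (distance of bottle from where it was at the start of the episode above 0.015 m or angle between bottle's own z axis and vertical above 0.35 rad).
It fails at once if the saucer is shifted by more than 15 mm or tipped (distance of saucer from where it was at the start of the episode above 0.015 m or angle between saucer's own z axis and vertical above 0.35 rad).
It fails at once if the probe is shifted by more than 15 mm or tipped (distance of probe from where it was at the start of the episode above 0.015 m or angle between probe's own z axis and vertical above 0.35 rad).
It also fails if it takes over 72 s, if anything falls off the work surface, if the arm or the gripper's body presses on something with over 40 N, if the wrist force passes 120 N, or if a joint passes its speed limit or range.

## Robot

A 6-joint arm with a two-finger parallel gripper is mounted at the origin on the work surface. World frame = base frame: x ahead of the robot, y to its left, z up, the work surface at z = 0. Lengths are in m, angles in rad, forces in N, time in s.
With the tool pointing down it reaches from about 0.3 to 0.95 m from the base axis. Payload 3.1 kg.
Tool frame: the origin (TCP) lies between the finger pads; the fingertips stand 19 mm ahead of it and the grasp point (between the pads) is the TCP; z points along the fingers, y is the line along which they close (so a half turn about z gives the same grasp; the last joint's range is limited). The gripper opens to 85 mm and grips with 20 to 120 N. Pads are 22 mm wide; open, the fingers measure 114 mm over their backs; the gripper's body (76 mm by 85 mm) begins 54 mm behind the grasp point. The pads swing forward as they close: fully open they stand 13 mm farther back than shut.
Start: joints at [1.037, 0.308, 1.634, -0, 1.2, -0.07], TCP at [0.28, 0.559, 0.25] pointing down, gripper open.
Joint ranges: [-3.06, 3.06], [-0.79, 1.96], [0.05, 2.63], [-1.19, 4.34], [0.05, 2.64], [-2.94, 2.94]. Speed limits (rad/s): [2.79, 2.79, 3.14, 3.14, 3.14, 3.14].

## Interface

Orientations are given as a rotation vector (axis times angle).
In Python, from rig import manip gives the robot as it stands.
- The arm moves only by the tool step_arm, never from a script. Its argument "targets" is one flat list of numbers, 5 for each row, row after row: the closure, from 0 (fully open) to 1 (shut), then the shift along the tool's x, y, z in cm, then the turn about the tool's z in degrees. In form: [grip, tx, ty, tz, twist, grip, tx, ty, tz, twist, ...]. A call has 1 to 10 rows; each row shifts and turns the commanded pose from where the row before left it, along the tool's axes as they then stand; what a row does not reach is not made up. A row lasts 1/12 s, in which the tool goes at most 41.7 mm and 7.16 degrees, less where a joint would pass 70% of its speed; a pose out of reach is approached as far as the arm can. A call is refused whole if a number of a shift passes 4.17 or a number of a turn 7.16, either way. A call with a gripper value outside its range is refused whole. The fingers move at their own pace and stop on an object; "newtons" is the grip in N (left out, the last holds). Time passes only in rows, so rows that do not move let the fingers close. It gives the time, the measured TCP pose, the force, the opening and the grip force at its end, in the units of the state.
- manip.get_obs(): the state, without advancing time (a new reading comes with each control period).
- manip.read_camera(name): name is "side" or "top"; returns a dict with "pixels" (480x640x3 uint8, blue, green, red), "fov_y" (degrees; the focal length in pixels is half the picture's height over the tangent of half this angle, whatever the lens; pixels are square), "cx", "cy" (the principal point, pixels), "dist_coeffs" ([k1, k2, p1, p2, k3] as OpenCV has them; the pictures are not rectified), "rvec" (rotation vector, rad) and "tvec" (3), from world to camera coordinates, as OpenCV has them. Camera axes: x right, y down, z forward; pixel columns grow to the right and rows downward; lengths in m; the calibration is good to about 2 mm. A picture is of the moment at which its call begins. There is no depth.
- manip.finish_job(): hands the job in; it is judged then, once.
The state is a dict: "clock": time; "joints": joint angles; "dq": joint speeds; "effort": joint torques, N m; "tcp_pos": TCP position; "tool_rot": TCP orientation; "contact_force": force on the tool from outside, world axes, zero at the start; "ft_torque": the same for the moment, N m; "gripper_width": opening from 0.0 (shut) to 1.0 (fully open); "finger_force": force on a finger pad.
Only numpy, scipy, OpenCV 4.12 (cv2) and the standard library are available. Lean on these libraries where they do the work, as an engineer would, in place of code of your own. Each camera call takes 0.05 s, during which the arm holds its last target. There are 200 camera calls.

## Working session

There is one attempt and no reset: what is moved stays moved. The work goes in short steps, Python scripts to look and compute and a tool call to move; the robot and the scene stay as the last step left them, time stands still between calls to the robot, and variables do not carry over. Pictures are saved under pics/ and viewed, at most 10 in all, crops included, and the job is handed in when it is done.

Besides the shell and the picture viewer there is one more tool, called after "Emit:" by a JSON object that holds its "fn" and its "kwargs", one argument or row to a line. step_arm: Moves the arm, as the interface text tells. Its arguments: {"type":"object","properties":{"targets":{"type":"array","items":{"type":"number"}},"newtons":{"type":"number"}},"required":["targets"]}

```bash
mkdir -p pics
cat > h.py <<'E'
import numpy as np, cv2
from rig import manip
def cam(n,save=None):
    c=manip.read_camera(n); c['pixels']=np.array(c['pixels'],dtype=np.uint8)
    h=c['pixels'].shape[0]; f=h/2/np.tan(np.radians(c['fov_y'])/2)
    c['K']=np.array([[f,0,c['cx']],[0,f,c['cy']],[0,0,1.]]); c['D']=np.array(c['dist_coeffs'],float)
    c['r']=np.array(c['rvec'],float); c['t']=np.array(c['tvec'],float)
    if save: cv2.imwrite('pics/'+save,c['pixels'])
    return c
def w(c,uv,z):
    uv=np.array(uv,float).reshape(-1,1,2); n=cv2.undistortPoints(uv,c['K'],c['D']).reshape(-1,2)
    R=cv2.Rodrigues(c['r'])[0]; o=-R.T@c['t']; d=np.c_[n,np.ones(len(n))]@R
    return o+d*((z-o[2])/d[:,2])[:,None]
def px(c,P): return cv2.projectPoints(np.array(P,float).reshape(-1,3),c['r'],c['t'],c['K'],c['D'])[0].reshape(-1,2)
E
python3 - <<'E'
from h import *
for n in('top','side'):
    c=cam(n,n+'0.png'); R=cv2.Rodrigues(c['r'])[0]; print(n,-R.T@c['t'],R[2])
print(manip.get_obs())
E
```

```text
top [ 0.36694419 -0.03136391  1.20733698] [ 0.1482289   0.00413828 -0.98894442]
side [ 0.18178614 -0.95117493  0.77489398] [ 0.28663311  0.75337217 -0.59183768]
{'clock': 0.1, 'joints': array([ 1.03732406e+00,  3.08925593e-01,  1.63506948e+00, -1.04865983e-05,
        1.19970447e+00, -6.97259577e-02]), 'dq': array([-0.00095616, -0.00214347, -0.00592836, -0.00157422,  0.00112129,
        0.00189152]), 'effort': array([-8.44924284e-05, -4.16404939e+01, -2.77646005e+01, -9.65003522e-06,
        4.01414974e-03, -1.92109530e-05]), 'tcp_pos': array([0.279242  , 0.55835363, 0.24915223]), 'tool_rot': array([-0.72179311, -3.05691605,  0.00316406]), 'contact_force': array([-0.41219295,  0.77111332, -0.2769694 ]), 'ft_torque': array([-0.00614347, -0.04766362, -0.07733794]), 'finger_force': 0.0, 'gripper_width': 0.9991759541538401}
```

View pics/top0.png

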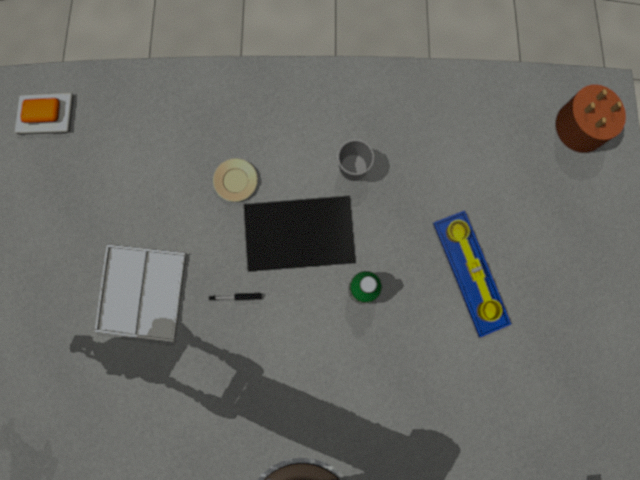

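View pics/side0.png

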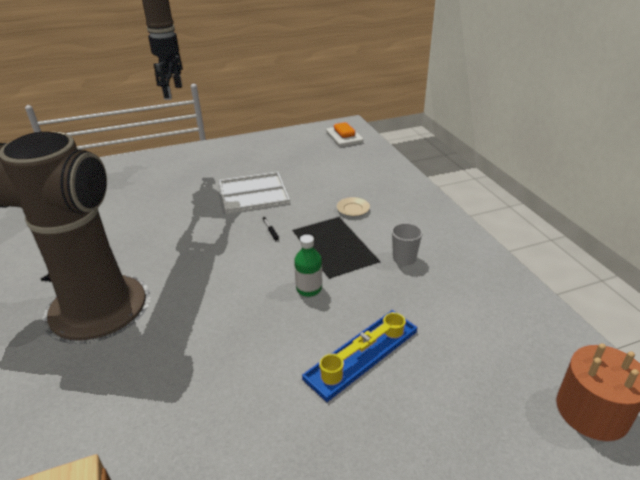

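```bash
cat >> h.py <<'E'
def rect(mask):
    cs=cv2.findContours(mask.astype(np.uint8),cv2.RETR_EXTERNAL,cv2.CHAIN_APPROX_NONE)[0]
    return max(cs,key=cv2.contourArea).reshape(-1,2)
def rw(c,mask,z):
    p=w(c,rect(mask),z)[:,:2]; r=cv2.minAreaRect((p*1000).astype(np.float32)); return r
E
python3 - <<'E'
from h import *
c=cam('top'); s=cam('side'); im=c['pixels'].astype(int); b,g,r=im[...,0],im[...,1],im[...,2]
print('trough',rw(c,(b>r+60)&(b>g+40)|((r>b+60)&(g>b+60)&(np.arange(640)>400)),.016))
m=np.zeros(b.shape,bool); m[185:280,235:362]=1
print('mat',rw(c,m&(im.max(2)<40),.003))
m[:]=0; m[235:350,85:195]=1
k=cv2.morphologyEx((m&(im.min(2)>135)).astype(np.uint8),cv2.MORPH_CLOSE,np.ones((7,7)))
print('caddy',rw(c,k,.016))
print('cup',w(c,[356,158],.08),'bottle',w(c,[369,284],.14),'saucer',w(c,[235,180],.014),'probe',w(c,[[210,297],[262,296]],.007))
y=(r>b+60)&(g>b+60); y[:,:400]=0
ys,xs=np.nonzero(y); print(xs.min(),xs.max(),ys.min(),ys.max())
a=cv2.resize(c['pixels'][205:340,425:520],None,fx=4.4,fy=4.4,interpolation=2)
d=cv2.resize(s['pixels'][305:405,295:425],None,fx=2.9,fy=5.9,interpolation=2)
d=cv2.resize(s['pixels'][305:405,295:425],None,fx=2.9,fy=2.9,interpolation=2)
o=np.zeros((600,800,3),np.uint8); o[:a.shape[0],:a.shape[1]]=a; o[:d.shape[0],420:420+d.shape[1]]=d; cv2.imwrite('pics/c1.png',o)
E
```

```text
trough ((477.90673828125, -339.0537414550781), (247.22557067871094, 70.29585266113281), 21.61142349243164)
mat ((558.5963745117188, 10.521873474121094), (136.13931274414062, 215.21240234375), 5.093583583831787)
caddy ((433.6888427734375, 332.2461853027344), (164.48805236816406, 177.91651916503906), 84.57015991210938)
cup [[ 0.69456987 -0.1010345   0.08      ]] bottle [[ 0.44611319 -0.12007102  0.14      ]] saucer [[0.66555823 0.14228252 0.014     ]] probe [[0.4267092  0.18687352 0.007     ]
 [0.43015597 0.08219183 0.007     ]]
448 501 221 320
```

View pics/c1.png

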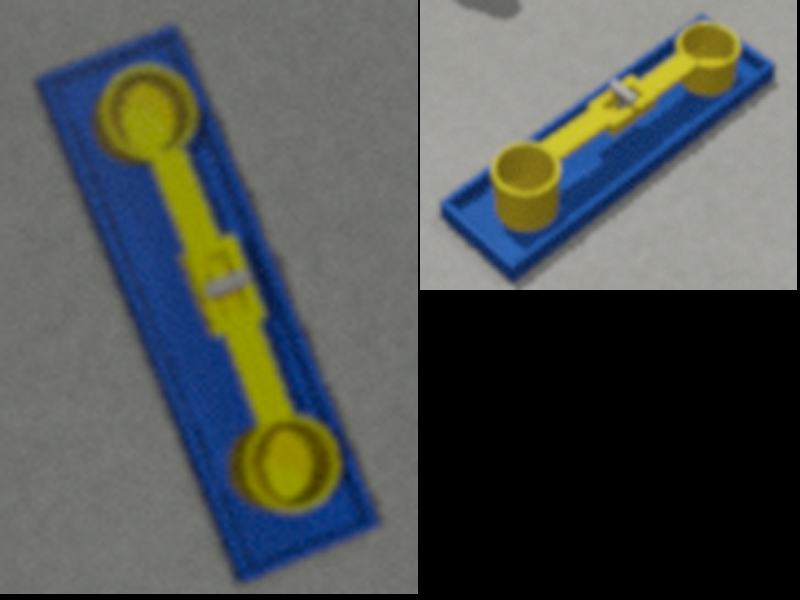

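```bash
cat >> h.py <<'E'
def pose():
    o=manip.get_obs(); R=cv2.Rodrigues(np.array(o['tool_rot'],float))[0]
    return np.array(o['tcp_pos']),R,np.degrees(np.arctan2(R[1,0],R[0,0]))
def plan(x,y,z,yaw,g,n=None):
    p,R,a=pose(); d=np.array([x,y,z])-p; t=-(yaw-a); 
    n=n or int(max(np.ceil(np.linalg.norm(d)/.0405),np.ceil(abs(t)/7.05)))
    print('from',p.round(4),round(a,1),'move',d.round(4),'twist',round(t,1),'rows',n)
    Rz=cv2.Rodrigues(np.array([0,0,np.radians(t/n)]))[0]
    rows=[]
    for i in range(n):
        s=R.T@d/n*100; rows+=[g,*np.round(s,2),round(t/n,2)]; R=R@Rz
    for i in range(0,len(rows),50): print(str([float(v) for v in rows[i:i+50]]).replace(' ',''))
E
python3 - <<'E'
from h import *
c=cam('top')
f=w(c,[458.9,230.7],.035)[0]; n=w(c,[490.5,310.2],.0415)[0]; h=w(c,[476.8,269.3],.051)[0]
print(f,n,h,np.linalg.norm((f-n)[:2]),np.degrees(np.arctan2(*(f-n)[1::-1])),(f+n)/2)
plan(.478,-.339,.12,21.6,0)
E
```

```text
[ 0.56087625 -0.30927579  0.035     ] [ 0.40255599 -0.36790379  0.0415    ] [ 0.4821452  -0.33942278  0.051     ] 0.16882697332877034 20.320229163981857 [ 0.48171612 -0.33858979  0.03825   ]
from [0.2794 0.5586 0.2497] 153.4 move [ 0.1986 -0.8976 -0.1297] twist 131.8 rows 23
[0.0,-2.52,-3.1,0.57,5.73,0.0,-2.82,-2.84,0.57,5.73,0.0,-3.08,-2.54,0.57,5.73,0.0,-3.32,-2.22,0.57,5.73,0.0,-3.53,-1.88,0.57,5.73,0.0,-3.7,-1.52,0.57,5.73,0.0,-3.83,-1.14,0.57,5.73,0.0,-3.93,-0.75,0.57,5.73,0.0,-3.98,-0.35,0.57,5.73,0.0,-4.0,0.04,0.57,5.73]
[0.0,-3.97,0.44,0.57,5.73,0.0,-3.91,0.84,0.57,5.73,0.0,-3.8,1.22,0.57,5.73,0.0,-3.66,1.6,0.57,5.73,0.0,-3.49,1.96,0.57,5.73,0.0,-3.27,2.29,0.57,5.73,0.0,-3.03,2.61,0.57,5.73,0.0,-2.75,2.9,0.57,5.73,0.0,-2.45,3.16,0.57,5.73,0.0,-2.12,3.39,0.57,5.73]
[0.0,-1.77,3.58,0.57,5.73,0.0,-1.41,3.74,0.57,5.73,0.0,-1.02,3.86,0.57,5.73]
```

Emit:
{"fn": "step_arm", "kwargs": {
  "targets": [0,-2.5,-3.1,0,5.7,0,-2.8,-2.8,0,5.7,0,-3.1,-2.5,0,5.7,0,-3.3,-2.2,0,5.7,0,-3.5,-1.9,0,5.7,0,-3.7,-1.5,0,5.7,0,-3.8,-1.1,0,5.7,0,-3.9,-0.8,0,5.7,0,-4.0,-0.4,0,5.7,0,-4.0,0,0,5.7]
}}

```text
clock: 1.08
tcp_pos: [0.3657, 0.1684, 0.2505]
tool_rot: [2.098, 2.338, 0.001]
contact_force: [1.5, 0.5, -0.1]
gripper_width: 0.999
finger_force: 0.0
```

Emit:
{"fn": "step_arm", "kwargs": {
  "targets": [0,-4,0.4,0,5.7,0,-3.9,0.8,0,5.7,0,-3.8,1.2,0,5.7,0,-3.7,1.6,0,5.7,0,-3.5,2,0,5.7,0,-3.3,2.3,0,5.7,0,-3,2.6,0,5.7,0,-2.8,2.9,0,5.7,0,-2.5,3.2,0,5.7,0,-2.1,3.4,0,5.7]
}}

```text
clock: 1.92
tcp_pos: [0.4545, -0.2233, 0.2503]
tool_rot: [2.96, 1.051, 0.0]
contact_force: [1.2, 0.5, 0.6]
gripper_width: 1.005
finger_force: 0.0
```

Run:
```python
from h import *
plan(.4818,-.339,.10,20.8,0)
```

```text
from [ 0.4545 -0.2233  0.2503] 39.1 move [ 0.0273 -0.1157 -0.1503] twist 18.3 rows 5
[0.0,-1.04,2.14,3.01,3.66,0.0,-0.9,2.2,3.01,3.66,0.0,-0.76,2.25,3.01,3.66,0.0,-0.61,2.3,3.01,3.66,0.0,-0.46,2.33,3.01,3.66]
```

Emit:
{"fn": "step_arm", "kwargs": {
  "targets": [0,-1.0,2.1,3,3.7,0,-0.9,2.2,3,3.7,0,-0.8,2.3,3,3.6,0,-0.6,2.3,3,3.6,0,-0.5,2.3,3,3.6,0,0,0,0,0,0,0,0,0,0]
}}

```text
clock: 2.5
tcp_pos: [0.4799, -0.336, 0.0967]
tool_rot: [-3.083, -0.576, 0.007]
contact_force: [-0.2, 0.5, 0.1]
gripper_width: 1.003
finger_force: 0.0
```

Run:
```python
from h import *
plan(.4818,-.339,.042,20.8,0)
c=cam('side'); d=cv2.resize(c['pixels'][240:420,260:460],None,fx=3.3,fy=3.3); cv2.imwrite('pics/s1.png',d)
```

```text
from [ 0.4799 -0.336   0.0967] 21.2 move [ 0.0019 -0.003  -0.0547] twist 0.4 rows 2
[0.0,0.04,0.19,2.73,0.18,0.0,0.04,0.19,2.73,0.18]
```

View pics/s1.png

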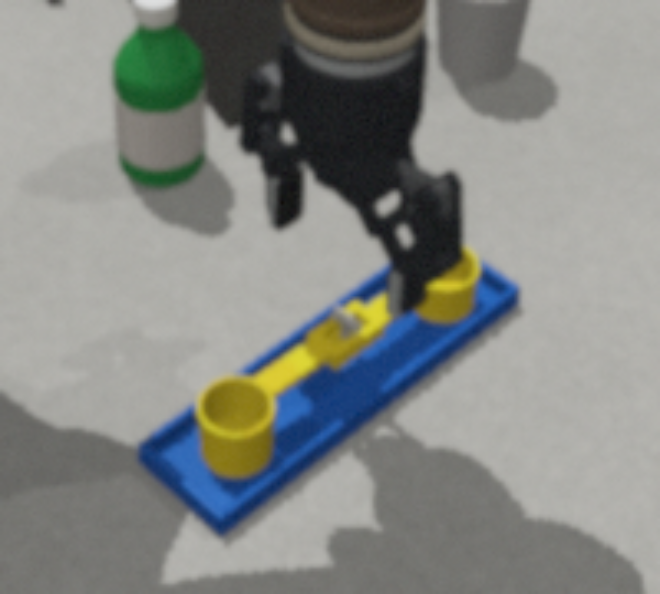

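The picture shows the gripper over the hook (crop 347,320), with the fingers either side and the taller bowl S near (237,425), T far (450,290). Descend and close.

Emit:
{"fn": "step_arm", "kwargs": {
  "newtons": 40,
  "targets": [0,0,0.2,2.7,0.2,0,0,0.2,2.6,0.2,0,0,0,0,0,1,0,0,0,0,1,0,0,0,0,1,0,0,0,0,1,0,0,0,0,1,0,0,0,0,1,0,0,0,0,1,0,0,0,0]
}}

```text
clock: 3.38
tcp_pos: [0.4841, -0.3408, 0.0484]
tool_rot: [3.088, 0.568, 0.002]
contact_force: [0.7, 0.5, 2.7]
gripper_width: 0.267
finger_force: 40.6
```

Emit:
{"fn": "step_arm", "kwargs": {
  "targets": [0.6,0,0,0,0,0.6,0,0,0,0,0.6,0,0,0,0]
}}

```text
clock: 3.63
tcp_pos: [0.4831, -0.3401, 0.0469]
tool_rot: [-3.089, -0.568, 0.001]
contact_force: [0.8, -0.1, 1.2]
gripper_width: 0.399
finger_force: 0.0
```

Emit:
{"fn": "step_arm", "kwargs": {
  "targets": [0.6,0,0,0.6,0,0.6,0,0,0,0,0.6,0,0,0,0]
}}

```text
clock: 3.88
tcp_pos: [0.4828, -0.3399, 0.0403]
tool_rot: [-3.088, -0.567, 0.002]
contact_force: [-0.8, -1.1, -0.8]
gripper_width: 0.396
finger_force: 0.0
```

Emit:
{"fn": "step_arm", "kwargs": {
  "targets": [0.6,0,0,0.3,0,1,0,0,0,0,1,0,0,0,0,1,0,0,0,0,1,0,0,0,0,1,0,0,-0.5,0,1,0,0,-1.0,0,1,0,0,-1.5,0,1,0,0,0,0]
}}

```text
clock: 4.63
tcp_pos: [0.4856, -0.3421, 0.0718]
tool_rot: [3.085, 0.567, 0.006]
contact_force: [0.3, -1.9, -1.1]
gripper_width: 0.275
finger_force: 42.6
```

Run:
```python
from h import *
c=cam('side'); d=cv2.resize(c['pixels'][240:420,260:460],None,fx=3.3,fy=3.3); cv2.imwrite('pics/s2.png',d)
```

```text
(no output)
```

View pics/s2.png

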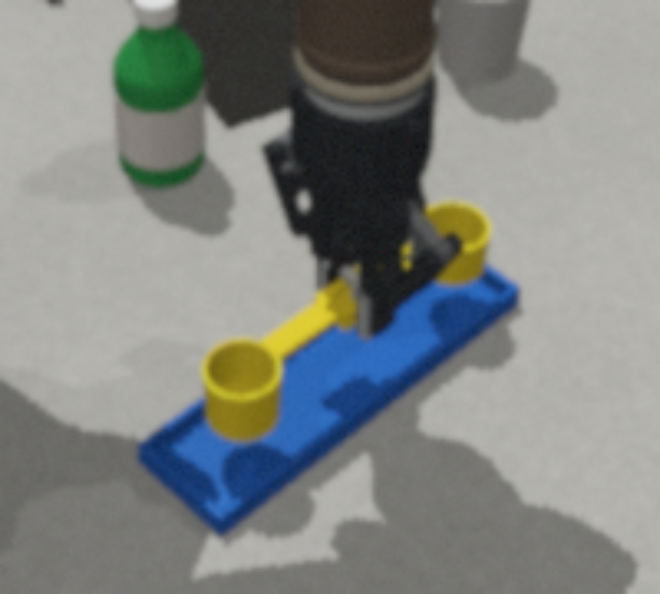

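Both bowls hang level, clear of the tray, still hooked (hook near 360,290 between the fingers).

Emit:
{"fn": "step_arm", "kwargs": {
  "targets": [1,0,0,-2,0,1,0,0,-3,0,1,0,0,-3.5,0,1,0,0,-3.5,0,1,0,0,-3,0,1,0,0,-1,0]
}}

```text
clock: 5.18
tcp_pos: [0.4858, -0.3423, 0.2339]
tool_rot: [3.083, 0.567, 0.01]
contact_force: [1.2, -0.4, -0.5]
gripper_width: 0.269
finger_force: 42.6
```

Run:
```python
from h import *
plan(.5586,.0105,.23,95,1,16)
```

```text
from [ 0.4858 -0.3423  0.2339] 20.8 move [ 0.0728  0.3528 -0.0039] twist -74.2 rows 16
[1.0,1.21,-1.9,0.01,-4.64,1.0,1.36,-1.8,0.01,-4.64,1.0,1.5,-1.68,0.01,-4.64,1.0,1.63,-1.55,0.01,-4.64,1.0,1.75,-1.42,0.01,-4.64,1.0,1.86,-1.27,0.01,-4.64,1.0,1.96,-1.12,0.01,-4.64,1.0,2.04,-0.95,0.01,-4.64,1.0,2.11,-0.79,0.01,-4.64,1.0,2.17,-0.61,0.01,-4.64]
[1.0,2.21,-0.44,0.01,-4.64,1.0,2.24,-0.26,0.01,-4.64,1.0,2.25,-0.07,0.01,-4.64,1.0,2.25,0.11,0.01,-4.64,1.0,2.23,0.29,0.01,-4.64,1.0,2.2,0.47,0.01,-4.64]
```

Emit:
{"fn": "step_arm", "kwargs": {
  "targets": [1,1.2,-1.9,0,-4.6,1,1.4,-1.8,0,-4.6,1,1.5,-1.7,0,-4.6,1,1.6,-1.6,0,-4.6,1,1.8,-1.4,0,-4.7,1,1.9,-1.3,0,-4.7,1,2,-1.1,0,-4.7,1,2,-1,0,-4.7,1,2.1,-0.8,0,-4.7,1,2.2,-0.6,0,-4.6]
}}

```text
clock: 6.02
tcp_pos: [0.5282, -0.1168, 0.2264]
tool_rot: [-2.61, -1.746, 0.003]
contact_force: [0.5, 0.1, -0.1]
gripper_width: 0.269
finger_force: 42.6
```

Emit:
{"fn": "step_arm", "kwargs": {
  "targets": [1,2.2,-0.4,0,-4.6,1,2.2,-0.3,0,-4.6,1,2.2,0,0,-4.6,1,2.2,0.1,0,-4.7,1,2.2,0.3,0,-4.7,1,2.2,0.5,0,-4.6,1,0,0,1.5,0,1,0,0,2,0,1,0,0,2,0,1,0,0,0,0]
}}

```text
clock: 6.85
tcp_pos: [0.5521, 0.0128, 0.1674]
tool_rot: [-2.113, -2.313, 0.011]
contact_force: [-2.1, 0.2, -1.7]
gripper_width: 0.27
finger_force: 42.5
```

Run:
```python
from h import *
plan(.5586,.0105,.042,95,1)
c=cam('top'); s=cam('side')
a=cv2.resize(c['pixels'][150:330,210:410],None,fx=2,fy=2,interpolation=2)
d=cv2.resize(s['pixels'][180:300,280:430],None,fx=2.6,fy=2.6,interpolation=2)
o=np.zeros((400,800,3),np.uint8); o[:360,:400]=a; o[:d.shape[0],400:400+d.shape[1]]=d; cv2.imwrite('pics/m1.png',o)
```

```text
from [0.5521 0.0128 0.1674] 95.2 move [ 0.0065 -0.0023 -0.1254] twist 0.2 rows 4
[1.0,-0.08,0.19,3.13,0.04,1.0,-0.08,0.19,3.13,0.04,1.0,-0.08,0.19,3.13,0.04,1.0,-0.08,0.19,3.13,0.04]
```

View pics/m1.png

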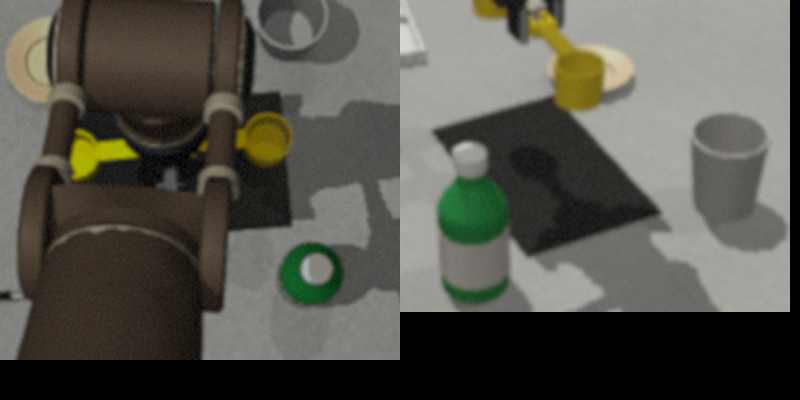

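Both bowls hang in line along the mat (top crop: S at 269,138, T at 75,155), clear of cup and bottle. Lower.

Emit:
{"fn": "step_arm", "kwargs": {
  "targets": [1,0,0.2,3,0,1,0,0.2,3,0,1,0,0.2,3,0,1,0,0.1,2,0,1,0,0,1,0,1,0,0,0.2,0,1,0,0,0,0]
}}

```text
clock: 7.53
tcp_pos: [0.5643, 0.0127, 0.0518]
tool_rot: [2.12, 2.318, 0.001]
contact_force: [-0.2, -0.1, -1.2]
gripper_width: 0.275
finger_force: 42.6
```

Emit:
{"fn": "step_arm", "kwargs": {
  "targets": [1,0,-0.4,0.4,0,1,0,0,0.3,0,1,0,0,0.2,0,1,0,0,0,0,1,0,0,0,0]
}}

```text
clock: 7.95
tcp_pos: [0.56, 0.0125, 0.0427]
tool_rot: [2.119, 2.318, 0.001]
contact_force: [-1.3, 0.1, -1.0]
gripper_width: 0.27
finger_force: 42.5
```

Emit:
{"fn": "step_arm", "kwargs": {
  "targets": [1,0,0,0.2,0,1,0,0,0,0,1,0,0,0,0]
}}

```text
clock: 8.2
tcp_pos: [0.5597, 0.0126, 0.0403]
tool_rot: [-2.12, -2.319, 0.0]
contact_force: [-0.2, 0.6, -0.7]
gripper_width: 0.273
finger_force: 42.5
```

Emit:
{"fn": "step_arm", "kwargs": {
  "targets": [1,0,0,0.1,0,1,0,0,0,0,1,0,0,0.1,0,1,0,0,0,0,1,0,0,0,0]
}}

```text
clock: 8.62
tcp_pos: [0.5596, 0.0126, 0.0381]
tool_rot: [-2.12, -2.318, 0.0]
contact_force: [-0.0, -0.3, -1.0]
gripper_width: 0.269
finger_force: 42.5
```

Emit:
{"fn": "step_arm", "kwargs": {
  "targets": [1,0,0,0.1,0,1,0,0,0,0,1,0,0,0.1,0,1,0,0,0,0,1,0,0,0,0]
}}

```text
clock: 9.03
tcp_pos: [0.5598, 0.0125, 0.0363]
tool_rot: [2.12, 2.318, 0.0]
contact_force: [-0.2, 0.3, -1.1]
gripper_width: 0.267
finger_force: 42.6
```

Emit:
{"fn": "step_arm", "kwargs": {
  "targets": [1,0,0,0.1,0,1,0,0,0,0,1,0,0,0,0]
}}

```text
clock: 9.28
tcp_pos: [0.56, 0.0125, 0.0355]
tool_rot: [2.12, 2.318, 0.0]
contact_force: [0.0, 0.0, 1.0]
gripper_width: 0.27
finger_force: 42.8
```

Emit:
{"fn": "step_arm", "kwargs": {
  "targets": [0.5,0,0,0,0,0.3,0,0,0,0,0,0,0,0,0,0,0,0,0,0,0,0,0,0,0,0,0,0,-2,0,0,0,0,-3,0,0,0,0,-4,0,0,0,0,-4,0,0,0,0,0,0]
}}

```text
clock: 10.12
tcp_pos: [0.5661, 0.0123, 0.1742]
tool_rot: [2.111, 2.309, 0.016]
contact_force: [2.2, -0.8, 1.1]
gripper_width: 0.999
finger_force: 0.0
```

Run:
```python
from h import *
c=cam('top'); s=cam('side')
a=cv2.resize(c['pixels'][190:280,235:365],None,fx=4,fy=4,interpolation=2)
d=cv2.resize(s['pixels'][180:290,280:400],None,fx=5,fy=5,interpolation=2)[:, :]
o=np.zeros((600,800,3),np.uint8); d=cv2.resize(d,None,fx=.46,fy=.46); o[:360,:520]=a; o[:d.shape[0],520:520+d.shape[1]]=d; cv2.imwrite('pics/m2.png',o)
cv2.imwrite('pics/m2top.png',c['pixels']); cv2.imwrite('pics/m2side.png',s['pixels']); print(d.shape)
```

```text
(253, 276, 3)
```

View pics/m2.png

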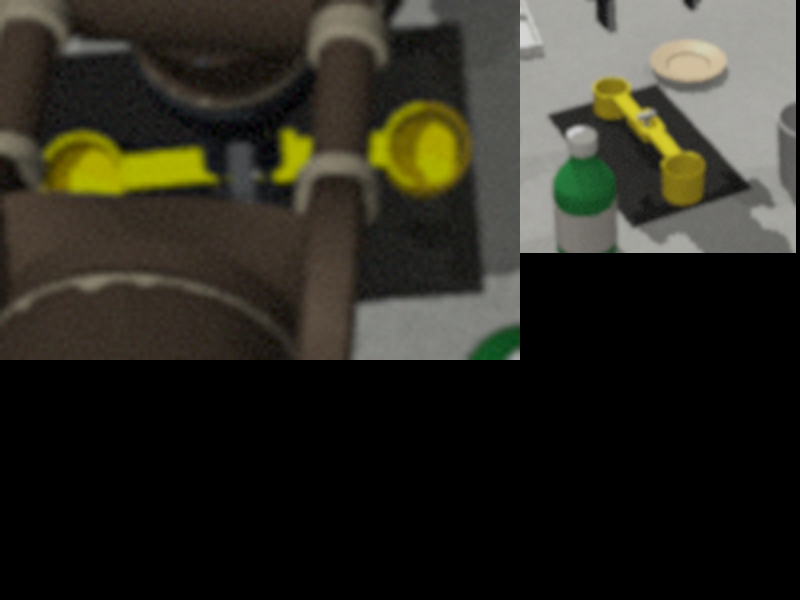

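The pair stands on the mat, hooked and straight, gripper clear. Measuring it for the second grasp.

Run:
```python
from h import *
c=cam('top'); s=cam('side')
S=w(c,[342.25,227],.0395)[0]; T=w(c,[256,233],.033)[0]; H=w(s,[334.8,230.9],.046)[0]
S2=w(s,[(683-520)/2.3+280,164/2.3+180],.0395)[0]; T2=w(s,[(612-520)/2.3+280,88/2.3+180],.033)[0]
print(S,T,S2,T2,H,(S+T)/2,np.linalg.norm((S-T)[:2]),np.degrees(np.arctan2(*(T-S)[1::-1])))
R=cv2.Rodrigues(np.radians([0,0,5.1]))[0]
for v in(S,T): print(R.T@(v-[.5586,.0105,0]))
```

```text
[ 0.56541301 -0.07606137  0.0395    ] [0.55310779 0.09422887 0.033     ] [ 0.5666432 -0.0750162  0.0395   ] [0.55098923 0.09136568 0.033     ] [0.55888262 0.00740521 0.046     ] [0.5592604  0.00908375 0.03625   ] 0.17073425770214942 94.13302494565728
[-0.00090877 -0.08682432  0.0395    ]
[0.00197256 0.08388562 0.033     ]
```

Run:
```python
from h import *
plan(.5625,-.0329,.06,94.8,.4,4)
```

```text
from [0.5587 0.0126 0.1643] 95.1 move [ 0.0038 -0.0455 -0.1043] twist 0.3 rows 4
[0.4,-1.14,-0.0,2.61,0.08,0.4,-1.14,-0.0,2.61,0.08,0.4,-1.14,0.0,2.61,0.08,0.4,-1.14,0.0,2.61,0.08]
```

Emit:
{"fn": "step_arm", "kwargs": {
  "targets": [0.4,-1.1,0,2.6,0,0.4,-1.2,0,2.6,0,0.4,-1.1,0,2.6,0,0.4,-1.1,0,2.6,0.3,0.4,0,0,0,0,0.4,0,0,0,0,0.4,0,0,0,0]
}}

```text
clock: 10.9
tcp_pos: [0.5632, -0.0319, 0.0607]
tool_rot: [-2.125, -2.312, 0.001]
contact_force: [0.6, -0.1, 0.1]
gripper_width: 0.595
finger_force: 0.0
```

Descend to 0.037 and close.

Emit:
{"fn": "step_arm", "kwargs": {
  "newtons": 40,
  "targets": [0.4,-0.1,-0.1,1.4,0,0.4,0,0,1.0,0,0.4,0,0,0,0,1,0,0,0,0,1,0,0,0,0,1,0,0,0,0,1,0,0,0,0,1,0,0,0,0]
}}

```text
clock: 11.57
tcp_pos: [0.5636, -0.0333, 0.0382]
tool_rot: [2.125, 2.312, 0.002]
contact_force: [-0.9, 1.3, 3.1]
gripper_width: 0.173
finger_force: 39.0
```

Emit:
{"fn": "step_arm", "kwargs": {
  "targets": [1,0,0,-0.2,0,1,0,0,0,0,1,0,0,0,0]
}}

```text
clock: 11.82
tcp_pos: [0.5627, -0.0334, 0.0393]
tool_rot: [-2.126, -2.313, 0.0]
contact_force: [-0.4, -0.7, -0.9]
gripper_width: 0.173
finger_force: 38.9
```

Emit:
{"fn": "step_arm", "kwargs": {
  "targets": [1,0.02,0.44,0,-6,1,0.02,0.44,0,-6,1,0.02,0.44,0,-6,1,0.02,0.44,0,-6,1,0.02,0.44,0,-6,1,0.02,0.44,0,-6,1,0.02,0.44,0,-6,1,0,0,0,0]
}}

```text
clock: 12.48
tcp_pos: [0.5905, -0.0201, 0.0391]
tool_rot: [1.153, 2.922, 0.0]
contact_force: [0.5, 0.5, 0.3]
gripper_width: 0.174
finger_force: 39.0
```

Emit:
{"fn": "step_arm", "kwargs": {
  "targets": [1,0.02,0.44,0,-6,1,0.02,0.44,0,-6,1,0.02,0.44,0,-6,1,0.02,0.44,0,-6,1,0.02,0.44,0,-6,1,0.02,0.44,0,-6,1,0.02,0.44,0,-6,1,0.02,0.44,0,-6,1,0,0,0,0,1,0,0,0,0]
}}

```text
clock: 13.32
tcp_pos: [0.601, 0.0118, 0.039]
tool_rot: [0.126, -3.138, 0.0]
contact_force: [-0.5, 0.3, -0.0]
gripper_width: 0.172
finger_force: 39.0
```

Run:
```python
from h import *
p,R,a=pose(); print(p,a,[.5592+.042*np.cos(np.radians(a-180)),.009+.042*np.sin(np.radians(a-180))])
c=cam('top'); s=cam('side')
a=cv2.resize(c['pixels'][190:280,235:365],None,fx=3,fy=3,interpolation=2)
d=cv2.resize(s['pixels'][180:280,280:400],None,fx=3.3,fy=3.3,interpolation=2)
o=np.zeros((400,800,3),np.uint8); o[:270,:390]=a; o[:d.shape[0],390:390+d.shape[1]]=d; cv2.imwrite('pics/m3.png',o)
```

```text
[0.60104728 0.01179472 0.03895888] -175.39411799295084 [np.float64(0.6010643668779352), np.float64(0.012372652651792423)]
```

View pics/m3.png

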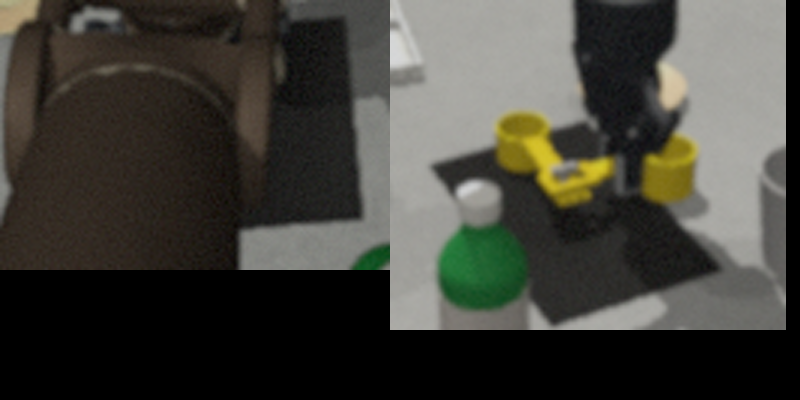

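Handles look square: T's bowl (523,130) has not moved, hook at (566,170), S's bowl over to (668,165). Lift S slowly.

Emit:
{"fn": "step_arm", "kwargs": {
  "targets": [1,0,0,-0.4,0,1,0,0,-0.4,0,1,0,0,-0.4,0,1,0,0,-0.6,0,1,0,0,-0.8,0,1,0,0,-0.8,0,1,0,0,0,0,1,0,0,0,0]
}}

```text
clock: 14.08
tcp_pos: [0.6025, 0.0117, 0.0745]
tool_rot: [-0.132, 3.136, -0.001]
contact_force: [0.2, 0.5, -1.2]
gripper_width: 0.173
finger_force: 39.0
```

Run:
```python
from h import *
s=cam('side'); print(manip.get_obs()['contact_force'])
d=cv2.resize(s['pixels'][170:280,280:420],None,fx=4,fy=4,interpolation=2); cv2.imwrite('pics/m4.png',d)
```

```text
[-0.26250537 -0.3435263  -1.0474305 ]
```

View pics/m4.png

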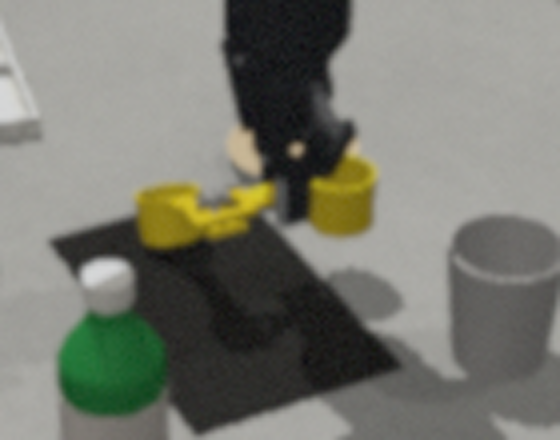

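S's lift has raised T's hook end too (hook up to 215,200), so the crossbar has caught the slot. Lower again and measure the mismatch.

Emit:
{"fn": "step_arm", "kwargs": {
  "targets": [1,0,0,0.8,0,1,0,0,0.8,0,1,0,0,0.6,0,1,0,0,0.4,0,1,0,0,0.4,0,1,0,0,0.4,0,1,0,0,0,0,1,0,0,0,0]
}}

```text
clock: 14.8
tcp_pos: [0.6016, 0.0119, 0.039]
tool_rot: [-0.132, 3.139, 0.0]
contact_force: [0.8, -0.2, 0.1]
gripper_width: 0.166
finger_force: 39.2
```

```bash
cat > fit.py <<'E'
from h import *
from scipy.optimize import minimize
def geo(L,zt,hook,ang):  # list of convex point sets in world for a scoop, base at z=.003
    c,s=np.cos(ang),np.sin(ang); M=np.array([[c,-s],[s,c]])
    f=lambda P:[np.c_[np.array(q)[:,:2]@M.T+hook,np.array(q)[:,2]+L] for q in P]
    th=np.linspace(0,2*np.pi,32)
    box=lambda x0,x1,hw,z0,z1:[(x,y,z) for x in(x0,x1) for y in(-hw,hw) for z in(z0,z1)]
    bowl=[(.085+.0205*np.cos(t),.0205*np.sin(t),0) for t in th]+[(.085+.022*np.cos(t),.022*np.sin(t),zt) for t in th]
    return f([bowl,box(-.02,.02,.012,zt-.005,zt),box(.02,.064,.008,zt-.005,zt)])
def draw(c,sets,k=4):
    m=np.zeros((480*k//1,640*k),np.uint8) if 0 else np.zeros((110*k,150*k),np.uint8)
    for P in sets:
        q=(px(c,P)-[280,175]+.5)*k; cv2.fillConvexPoly(m,cv2.convexHull(q.astype(np.float32)).astype(np.int32),255)
    return cv2.resize(m,None,fx=1/k,fy=1/k,interpolation=cv2.INTER_AREA)/255.
def yellow(c):
    im=c['pixels'][175:285,280:430].astype(int); return ((im[...,2]-im[...,0]>45)&(im[...,1]-im[...,0]>30)).astype(float)
E
python3 - <<'E'
from fit import *
s=cam('side'); p,R,a=pose(); print(p,a,manip.get_obs()['contact_force'])
cv2.imwrite('pics/m5side.png',s['pixels']); np.save('m5.npy',[0])
Y=yellow(s); print(Y.sum())
# gripper dark mask: ignore dark pixels near the grip point
im=s['pixels'][175:285,280:430].astype(int)
g=(px(s,[p[0],p[1],p[2]])[0]-[280,175]); yy,xx=np.mgrid[:110,:150]
ign=(im.max(2)<95)&(abs(xx-g[0])<22)&(yy<g[1]+12)
sa=np.radians(a+180)
def cost(v,ret=0):
    T=geo(.003,.030,np.array(v[:2]),v[2]); sl=p[:2]-np.array([np.cos(v[4]),np.sin(v[4])])*v[3]+0*np.array([0,0])
    S=geo(.005,.0365,sl,v[4]); m=draw(s,T+S); e=((m-Y)**2)[~ign].sum()
    return e
best=None
for t0 in(85,95,105):
    r=minimize(cost,[.559,.009,np.radians(t0),.042,sa],method='Nelder-Mead',options=dict(initial_simplex=None,xatol=1e-5,fatol=.05,maxiter=600))
    v=r.x; print(r.fun,v[:2],np.degrees(v[2]),v[3],np.degrees(v[4]), 'slot',p[:2]-np.array([np.cos(v[4]),np.sin(v[4])])*v[3])
E
```

```text
[0.60173101 0.01190139 0.03923526] -175.17614017271157 [-0.10661528  0.48971854 -0.46124722]
829.0
93.90033064206075 [0.55629635 0.00480988] 93.23182835232834 0.04631904916315854 4.903119023792209 slot [0.55558146 0.00794244]
111.33534794309881 [0.55696182 0.00740389] 94.03535278594254 0.04758292183852952 5.172422719999301 slot [0.55434185 0.00761163]
127.84073817762399 [0.56616901 0.00823568] 100.43534723627222 0.04765009593439753 5.131779240824081 slot [0.55427192 0.00763924]
```

```bash
cat > fit2.py <<'E'
from fit import *
from scipy.optimize import differential_evolution as DE
def run(s,p,a,mode,b):
    Y=yellow(s); im=s['pixels'][175:285,280:430].astype(int)
    g=(px(s,[p])[0]-[280,175]); yy,xx=np.mgrid[:110,:150]
    ign=(im.max(2)<95)&(abs(xx-g[0])<22)&(yy<g[1]+12)
    sat=abs((im[...,2]-im[...,0])-45)<15   # soft edge pixels weigh less
    W=(~ign)*np.where(sat,.5,1)
    def parts(v):
        T=geo(.003,.030,np.array(v[:2]),v[2]); S=[]
        u=np.array([np.cos(v[4]),np.sin(v[4])]); sl=p[:2]-u*v[3]
        S=geo(p[2]-.0355+.003,.0365,sl,v[4]); return T,S,sl
    def cost(v):
        T,S,_=parts(v); m=draw(s,T+S)
        c,d=np.cos(v[2]),np.sin(v[2]); M=np.array([[c,-d],[d,c]])
        bar=np.array([(x,y,z) for x in(-.003,.003) for y in(-.0105,.0105) for z in(.043,.049)]); bar[:,:2]=bar[:,:2]@M.T+v[:2]
        m=m*(1-draw(s,[bar])); return (((m-Y)**2)*W).sum()
    r=DE(cost,b,maxiter=45,popsize=10,seed=1,tol=1e-4); v=r.x
    T,S,sl=parts(v); u=np.array([np.cos(v[4]),np.sin(v[4])]); d=v[:2]-sl
    print('cost',round(r.fun,1),'hook',v[:2].round(4),'Tyaw',np.degrees(v[2]).round(1),'Syaw',np.degrees(v[4]).round(1),'gripoff',v[3].round(4),'slot',sl.round(4),'hook-slot along/across S mm',(1e3*d@u).round(1),(1e3*d@[-u[1],u[0]]).round(1))
    return v
E
timeout 500 python3 - <<'E'
from fit2 import *
s=cam('side'); p,R,a=pose()
run(s,p,a,0,[(.545,.572),(-.006,.024),tuple(np.radians([75,115])),(.03,.055),tuple(np.radians([-8,18]))])
E
```

```text
cost 51.1 hook [0.5549 0.0041] Tyaw 92.3 Syaw 1.4 gripoff 0.048 slot [0.5538 0.0107] hook-slot along/across S mm 1.0 -6.7
```

```bash
cat > fit3.py <<'E'
from fit import *
from scipy.optimize import differential_evolution as DE
def run(s,p,a,seed=1):
    Y=yellow(s); im=s['pixels'][175:285,280:430].astype(int)
    g=(px(s,[p])[0]-[280,175]); yy,xx=np.mgrid[:110,:150]
    W=~((im.max(2)<95)&(abs(xx-g[0])<22)&(yy<g[1]+12))
    sa=np.radians(a+180); u=np.array([np.cos(sa),np.sin(sa)]); n=np.array([-u[1],u[0]])
    def cost(v):
        al,ac,ty,go,du,dv=v; sl=p[:2]-u*go; hk=sl+al*u+ac*n
        T=geo(.003,.030,hk,ty); S=geo(p[2]-.0325,.0365,sl,sa); m=draw(s,T+S)
        c,d=np.cos(ty),np.sin(ty); M=np.array([[c,-d],[d,c]])
        bar=np.array([(x,y,z) for x in(-.003,.003) for y in(-.0105,.0105) for z in(.043,.049)]); bar[:,:2]=bar[:,:2]@M.T+hk
        m=m*(1-draw(s,[bar])); m=cv2.warpAffine(m,np.array([[1,0,du],[0,1,dv]],float),(150,110))
        return (((m-Y)**2)*W).sum()
    r=DE(cost,[(-.011,.011),(-.003,.003),tuple(np.radians([75,115])),(.034,.052),(-2,2),(-2,2)],maxiter=60,popsize=10,seed=seed,tol=1e-4)
    v=r.x; print('cost',round(r.fun,1),'along/across mm',(v[:2]*1e3).round(1),'Tyaw-Syaw',np.degrees(v[2]-sa)%360,'go',v[3].round(4),'duv',v[4:].round(2))
E
timeout 560 python3 - <<'E'
from fit3 import *
s=cam('side'); p,R,a=pose(); run(s,p,a); run(s,p,a,2)
E
```

```text
cost 63.4 along/across mm [ 0.9 -0.9] Tyaw-Syaw 87.47015170377033 go 0.0445 duv [-0.82  1.1 ]
cost 63.4 along/across mm [ 0.7 -0.7] Tyaw-Syaw 87.55165101320861 go 0.0471 duv [0.11 0.79]
```

```bash
timeout 500 python3 - <<'E'
from fit3 import *
s=cam('side'); p,R,a=pose()
o=cv2.imread('pics/m3.png')[:330,390:786]; d=cv2.resize(o,(120,100),interpolation=cv2.INTER_AREA)
im=np.full((480,640,3),120,np.uint8); im[180:280,280:400]=d; s3=dict(s); s3['pixels']=im
run(s3,np.array([.60105,.01179,.03896]),-175.39)
# tilt check on m4: same S model, lifted; where is S's bowl vs. prediction
o=cv2.imread('pics/m4.png'); d=cv2.resize(o,(140,110),interpolation=cv2.INTER_AREA)
im=np.full((480,640,3),120,np.uint8); im[170:280,280:420]=d; s4=dict(s); s4['pixels']=im
p4=np.array([.6025,.0117,.0745]); sa=np.radians(4.7); u=np.array([np.cos(sa),np.sin(sa)])
Y=yellow(s4); 
for name,P,q in(('now',p,s),('lifted',p4,s4)):
    Y=yellow(q); b=geo(P[2]-.0325,.0365,P[:2]-u*.044,sa)[0]; m=draw(q,[b]); xs=np.nonzero(m>.5)
    yx=np.nonzero(Y[:, xs[1].min()+4:xs[1].max()+6]); print(name,'model rows/cols',xs[0].min(),xs[0].max(),xs[1].min(),xs[1].max(),'seen rows',yx[0].min(),yx[0].max(),'cols',yx[1].max()+xs[1].min()+4)
E
```

```text
cost 69.3 along/across mm [1.5 3. ] Tyaw-Syaw 87.70510953313907 go 0.0412 duv [-1.88  1.25]
now model rows/cols 43 64 76 93 seen rows 29 66 cols 93
lifted model rows/cols 32 53 77 94 seen rows 32 53 cols 94
```

Emit:
{"fn": "step_arm", "kwargs": {
  "targets": [1,0,0,-0.3,0,1,0,0,-0.3,0,1,0,0,-0.3,0,1,0,0,-0.3,0,1,0,0,-0.3,0,1,0,0,-0.4,0,1,0,0,-0.5,0,1,0,0,0,0,1,0,0,0,0]
}}

```text
clock: 15.75
tcp_pos: [0.6021, 0.0118, 0.0639]
tool_rot: [-0.132, 3.138, -0.0]
contact_force: [-0.2, 0.0, -0.5]
gripper_width: 0.174
finger_force: 39.2
```

```bash
cat > tcheck.py <<'E'
from fit import *
s=cam('side'); p,R,a=pose(); print(p.round(4),round(a,1),manip.get_obs()['contact_force'].round(1))
cv2.imwrite('pics/chk%d.png'%(manip.get_obs()['clock']*100),s['pixels'])
sa=np.radians(a+180); u=np.array([np.cos(sa),np.sin(sa)]); n=np.array([-u[1],u[0]]); Y=yellow(s)
im=s['pixels'][175:285,280:430].astype(int); g=(px(s,[p])[0]-[280,175]); yy,xx=np.mgrid[:110,:150]
W=~((im.max(2)<95)&(abs(xx-g[0])<22)&(yy<g[1]+12))
S=geo(p[2]-.0325,.0365,p[:2]-u*.043,sa); hk=np.array([.5575,.008])
for k in(0,.012,.024,.036): # T tilted about its bowl, hook end raised by k
    T=geo(.003,.030,hk,np.radians(93)); b=hk+.085*np.array([np.cos(np.radians(93)),np.sin(np.radians(93))])
    ax=np.array([np.cos(np.radians(93)),np.sin(np.radians(93))])
    T=[np.c_[P[:,:2],P[:,2]+k*((b-P[:,:2])@ax)/.085] for P in T]
    print('T hook raised',k,'misfit',round(((cv2.warpAffine(draw(s,T+S),np.array([[1,0,-.4],[0,1,1.]]),(150,110))-Y)**2)[W].sum(),1))
E
python3 tcheck.py
```

```text
[0.6017 0.0118 0.0635] -175.2 [ 0.8  0.5 -0.2]
T hook raised 0 misfit 75.8
T hook raised 0.012 misfit 176.8
T hook raised 0.024 misfit 234.9
T hook raised 0.036 misfit 239.6
```

The lift left T lying flat: S is free. Raise it and carry it to the far bay.

Emit:
{"fn": "step_arm", "kwargs": {
  "targets": [1,0,0,-1,0,1,0,0,-2,0,1,0,0,-3,0,1,0,0,-3,0,1,0,0,-3,0,1,0,0,-1,0,1,0,0,0,0]
}}

```text
clock: 16.38
tcp_pos: [0.6043, 0.0117, 0.1977]
tool_rot: [-0.132, 3.13, -0.001]
contact_force: [1.0, 0.6, -0.9]
gripper_width: 0.172
finger_force: 39.2
```

```bash
python3 tcheck.py | sed -n 1,3p
python3 - <<'E'
from h import *
plan(.4376,.373,.19,174.6,1,16)
E
```

```text
[0.6026 0.0118 0.195 ] -175.2 [-0.4  0.4 -1.4]
T hook raised 0 misfit 343.3
T hook raised 0.012 misfit 447.1
from [0.6026 0.0118 0.195 ] -175.2 move [-0.165   0.3612 -0.005 ] twist -349.8 rows 16
[1.0,0.84,2.34,0.03,-21.86,1.0,-0.09,2.48,0.03,-21.86,1.0,-1.01,2.27,0.03,-21.86,1.0,-1.78,1.73,0.03,-21.86,1.0,-2.3,0.94,0.03,-21.86,1.0,-2.48,0.02,0.03,-21.86,1.0,-2.31,-0.91,0.03,-21.86,1.0,-1.81,-1.7,0.03,-21.86,1.0,-1.04,-2.25,0.03,-21.86,1.0,-0.13,-2.48,0.03,-21.86]
[1.0,0.8,-2.35,0.03,-21.86,1.0,1.62,-1.88,0.03,-21.86,1.0,2.2,-1.14,0.03,-21.86,1.0,2.47,-0.24,0.03,-21.86,1.0,2.38,0.7,0.03,-21.86,1.0,1.95,1.53,0.03,-21.86]
```

Run:
```python
from h import *
plan(.4376,.373,.195,-185.4,1,16)
```

```text
from [0.6026 0.0118 0.195 ] -175.2 move [-0.165   0.3612  0.    ] twist 10.2 rows 16
[1.0,0.84,2.34,-0.0,0.64,1.0,0.86,2.33,-0.0,0.64,1.0,0.89,2.32,-0.0,0.64,1.0,0.92,2.31,-0.0,0.64,1.0,0.94,2.3,-0.0,0.64,1.0,0.97,2.29,-0.0,0.64,1.0,0.99,2.28,-0.0,0.64,1.0,1.02,2.26,-0.0,0.64,1.0,1.04,2.25,-0.0,0.64,1.0,1.07,2.24,-0.0,0.64]
[1.0,1.09,2.23,-0.0,0.64,1.0,1.12,2.22,-0.0,0.64,1.0,1.14,2.2,-0.0,0.64,1.0,1.17,2.19,-0.0,0.64,1.0,1.19,2.18,-0.0,0.64,1.0,1.21,2.16,-0.0,0.64]
```

Emit:
{"fn": "step_arm", "kwargs": {
  "targets": [1,0.85,2.3,0,0.6,1,0.85,2.3,0,0.6,1,0.9,2.3,0,0.6,1,0.9,2.3,0,0.6,1,0.95,2.3,0,0.6,1,0.95,2.3,0,0.7,1,1,2.3,0,0.7,1,1,2.3,0,0.7,1,1,2.3,0,0.7,1,1.1,2.2,0,0.6]
}}

```text
clock: 17.27
tcp_pos: [0.496, 0.2378, 0.1903]
tool_rot: [-0.044, -3.136, 0.003]
contact_force: [-0.5, 0.5, -0.6]
gripper_width: 0.171
finger_force: 39.2
```

Emit:
{"fn": "step_arm", "kwargs": {
  "targets": [1,1.1,2.2,0,0.6,1,1.1,2.2,0,0.6,1,1.1,2.2,0,0.6,1,1.2,2.2,0,0.6,1,1.2,2.2,0,0.6,1,1.2,2.2,0,0.6,1,0,0,0,0,1,0,0,0,0,1,0,0,0,0]
}}

```text
clock: 18.02
tcp_pos: [0.4356, 0.3718, 0.1911]
tool_rot: [-0.141, -3.136, 0.005]
contact_force: [0.3, -1.0, -1.8]
gripper_width: 0.178
finger_force: 39.2
```

Run:
```python
from h import *
plan(.4376,.373,.055,-185.4,1)
c=cam('top'); im=c['pixels'].astype(int); b,g,r=im[...,0],im[...,1],im[...,2]
y=(r-b>45)&(g-b>30)
n,l,st,ce=cv2.connectedComponentsWithStats(y.astype(np.uint8)); 
for i in range(1,n):
    if st[i,4]>15: print(st[i],ce[i])
a=cv2.resize(c['pixels'][180:360,70:370],None,fx=2.6,fy=2.6,interpolation=2); cv2.imwrite('pics/f1.png',a)
```

```text
from [0.4356 0.3718 0.1911] 174.9 move [ 0.002   0.0012 -0.1361] twist 360.3 rows 52
[1.0,-0.0,0.0,0.26,6.93,1.0,-0.0,0.0,0.26,6.93,1.0,-0.0,0.0,0.26,6.93,1.0,-0.0,0.0,0.26,6.93,1.0,-0.0,0.01,0.26,6.93,1.0,-0.0,0.01,0.26,6.93,1.0,-0.0,0.01,0.26,6.93,1.0,-0.0,0.01,0.26,6.93,1.0,0.0,0.01,0.26,6.93,1.0,0.0,0.01,0.26,6.93]
[1.0,0.0,0.01,0.26,6.93,1.0,0.0,0.0,0.26,6.93,1.0,0.0,0.0,0.26,6.93,1.0,0.0,0.0,0.26,6.93,1.0,0.0,0.0,0.26,6.93,1.0,0.0,0.0,0.26,6.93,1.0,0.0,0.0,0.26,6.93,1.0,0.01,0.0,0.26,6.93,1.0,0.01,0.0,0.26,6.93,1.0,0.01,0.0,0.26,6.93]
[1.0,0.01,0.0,0.26,6.93,1.0,0.01,-0.0,0.26,6.93,1.0,0.01,-0.0,0.26,6.93,1.0,0.01,-0.0,0.26,6.93,1.0,0.0,-0.0,0.26,6.93,1.0,0.0,-0.0,0.26,6.93,1.0,0.0,-0.0,0.26,6.93,1.0,0.0,-0.0,0.26,6.93,1.0,0.0,-0.0,0.26,6.93,1.0,0.0,-0.0,0.26,6.93]
[1.0,0.0,-0.01,0.26,6.93,1.0,0.0,-0.01,0.26,6.93,1.0,0.0,-0.01,0.26,6.93,1.0,0.0,-0.01,0.26,6.93,1.0,-0.0,-0.01,0.26,6.93,1.0,-0.0,-0.01,0.26,6.93,1.0,-0.0,-0.01,0.26,6.93,1.0,-0.0,-0.0,0.26,6.93,1.0,-0.0,-0.0,0.26,6.93,1.0,-0.0,-0.0,0.26,6.93]
[1.0,-0.0,-0.0,0.26,6.93,1.0,-0.0,-0.0,0.26,6.93,1.0,-0.0,-0.0,0.26,6.93,1.0,-0.01,-0.0,0.26,6.93,1.0,-0.01,-0.0,0.26,6.93,1.0,-0.01,-0.0,0.26,6.93,1.0,-0.01,-0.0,0.26,6.93,1.0,-0.01,0.0,0.26,6.93,1.0,-0.01,0.0,0.26,6.93,1.0,-0.01,0.0,0.26,6.93]
[1.0,-0.0,0.0,0.26,6.93,1.0,-0.0,0.0,0.26,6.93]
[574  86  50  53 719] [598.05285118 113.64116829]
[602  87   9   8  37] [605.02702703  90.97297297]
[ 21  99  38  23 778] [ 39.11311054 109.96786632]
[617 101   7  12  32] [619.9375  104.90625]
[215 164  37  36 284] [229.63380282 186.55985915]
[247 222  66  24 921] [275.92833876 233.32681868]
[ 80 249  28  28 528] [ 93.01893939 261.82007576]
[ 77 291  16  31 291] [ 85.18900344 306.1580756 ]
```

View pics/f1.png

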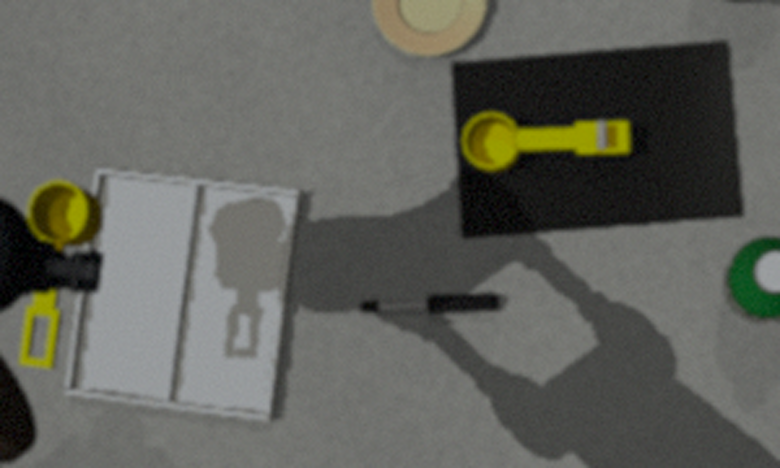

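The view shows S held over the far bay (bowl 64,212; slot 39,336, parallax to the left), T alone upright on the mat (bowl 490,141; crossbar 602,137).

Run:
```python
from h import *
c=cam('top'); a=np.radians(-5.4); u=np.array([np.cos(a),np.sin(a)]); n=np.array([-u[1],u[0]]); C=np.array([.4337,.3322])
for P in w(c,[[94.6,261.5],[85,309]],.191): d=P[:2]-C; print('S caddy frame',d@u,d@n)
T=w(c,[258.5,234.2],.033)[0]; H=w(c,[301.5,232.7],.049)[0]; d=(H-T)[:2]; print(T,H,np.linalg.norm(d),np.degrees(np.arctan2(-d[1],-d[0])),'grip',H[:2]-d*42/85)
```

```text
S caddy frame 0.038874527113341564 0.032964289550591504
S caddy frame -0.0453412050532224 0.0385322907709837
[0.55074404 0.08920492 0.033     ] [0.55187779 0.0036518  0.049     ] 0.08556063022910314 90.75924230434357 grip [0.55131758 0.04592511]
```

Emit:
{"fn": "step_arm", "kwargs": {
  "targets": [1,0,0.1,3,0,1,0,0,3,0,1,0,0,3,0,1,0,0,2.5,0,1,0,0,1.5,0,1,0,0,0.8,0,1,0,0,0,0,1,0,0,0,0]
}}

```text
clock: 18.78
tcp_pos: [0.4373, 0.3735, 0.0554]
tool_rot: [0.143, 3.138, -0.0]
contact_force: [-0.2, -0.1, 0.2]
gripper_width: 0.17
finger_force: 39.2
```

Emit:
{"fn": "step_arm", "kwargs": {
  "targets": [1,0,0,0.6,0,1,0,0,0.4,0,1,0,0,0,0,1,0,0,0,0]
}}

```text
clock: 19.12
tcp_pos: [0.4369, 0.3741, 0.0456]
tool_rot: [0.142, 3.138, 0.0]
contact_force: [1.2, -0.3, -0.3]
gripper_width: 0.178
finger_force: 39.2
```

Emit:
{"fn": "step_arm", "kwargs": {
  "targets": [1,0,0,0.2,0,1,0,0,0,0,1,0,0,0.1,0,1,0,0,0,0,1,0,0,0,0]
}}

```text
clock: 19.53
tcp_pos: [0.4368, 0.374, 0.0423]
tool_rot: [-0.142, -3.138, 0.0]
contact_force: [0.8, -0.1, -0.7]
gripper_width: 0.174
finger_force: 39.2
```

Emit:
{"fn": "step_arm", "kwargs": {
  "targets": [1,0,0,0.1,0,1,0,0,0,0,1,0,0,0.1,0,1,0,0,0,0,1,0,0,0,0]
}}

```text
clock: 19.95
tcp_pos: [0.4368, 0.3741, 0.0404]
tool_rot: [0.142, 3.138, 0.0]
contact_force: [0.6, 0.3, 1.4]
gripper_width: 0.177
finger_force: 39.3
```

Emit:
{"fn": "step_arm", "kwargs": {
  "targets": [0.7,0,0,0,0,0.6,0,0,0,0,0.5,0,0,0,0,0.5,0,0,0,0,0.5,0,0,-1,0,0.5,0,0,-3,0,0.5,0,0,-4,0,0.5,0,0,-3,0,0.5,0,0,-1,0,0.5,0,0,0,0]
}}

```text
clock: 20.78
tcp_pos: [0.4393, 0.3759, 0.1651]
tool_rot: [0.141, 3.131, 0.009]
contact_force: [1.4, 0.2, -0.2]
gripper_width: 0.501
finger_force: 0.0
```

Run:
```python
from h import *
p,R,a=pose(); print(a)
plan(.5513,.0459,.13,91.5,.5,16)
c=cam('top'); im=c['pixels'].astype(int); b,g,r=im[...,0],im[...,1],im[...,2]
y=((r-b>45)&(g-b>30)).astype(np.uint8); y[:230]=0; y[:,200:]=0
n,l,st,ce=cv2.connectedComponentsWithStats(y); print([st[i] for i in range(1,n) if st[i,4]>15])
```

```text
174.8285468183471
from [0.4393 0.3759 0.1651] 174.8 move [ 0.112  -0.33   -0.0351] twist 83.3 rows 16
[0.5,-0.88,-1.99,0.21,5.21,0.5,-1.06,-1.9,0.21,5.21,0.5,-1.23,-1.8,0.21,5.21,0.5,-1.39,-1.68,0.21,5.21,0.5,-1.53,-1.55,0.21,5.21,0.5,-1.67,-1.4,0.21,5.21,0.5,-1.79,-1.25,0.21,5.21,0.5,-1.89,-1.08,0.21,5.21,0.5,-1.98,-0.9,0.21,5.21,0.5,-2.06,-0.72,0.21,5.21]
[0.5,-2.11,-0.53,0.21,5.21,0.5,-2.15,-0.33,0.21,5.21,0.5,-2.17,-0.14,0.21,5.21,0.5,-2.18,0.06,0.21,5.21,0.5,-2.16,0.26,0.21,5.21,0.5,-2.13,0.45,0.21,5.21]
[array([106, 259,  25,  63, 695], dtype=int32)]
```

Emit:
{"fn": "step_arm", "kwargs": {
  "targets": [0.5,-0.9,-2,0.2,5.2,0.5,-1.1,-1.9,0.2,5.2,0.5,-1.2,-1.8,0.2,5.2,0.5,-1.4,-1.7,0.2,5.2,0.5,-1.5,-1.5,0.2,5.2,0.5,-1.7,-1.4,0.2,5.2,0.5,-1.8,-1.2,0.2,5.2,0.5,-1.9,-1.1,0.2,5.2,0.5,-2,-0.9,0.2,5.2,0.5,-2.1,-0.7,0.2,5.2]
}}

```text
clock: 21.67
tcp_pos: [0.5061, 0.166, 0.1374]
tool_rot: [-1.507, -2.752, 0.006]
contact_force: [-0.8, -0.5, 0.0]
gripper_width: 0.5
finger_force: 0.0
```

Emit:
{"fn": "step_arm", "kwargs": {
  "targets": [0.5,-2.1,-0.5,0.2,5.2,0.5,-2.1,-0.3,0.2,5.2,0.5,-2.2,-0.1,0.2,5.2,0.5,-2.2,0,0.2,5.2,0.5,-2.2,0.3,0.2,5.2,0.5,-2.1,0.5,0.2,5.2,0.5,0,0,2,0,0.5,0,0,2,0,0.5,0,0,0,0,0.5,0,0,0,0]
}}

```text
clock: 22.5
tcp_pos: [0.5481, 0.0442, 0.0851]
tool_rot: [-2.186, -2.248, 0.009]
contact_force: [0.7, 0.5, 0.4]
gripper_width: 0.503
finger_force: 0.0
```

Run:
```python
from h import *
plan(.5513,.0459,.036,91.5,.5)
```

```text
from [0.5481 0.0442 0.0851] 91.6 move [ 0.0032  0.0017 -0.0491] twist 0.1 rows 2
[0.5,0.08,0.18,2.45,0.06,0.5,0.08,0.18,2.45,0.06]
```

Emit:
{"fn": "step_arm", "kwargs": {
  "newtons": 40,
  "targets": [0.5,0.1,0.2,2.5,0,0.5,0.1,0,1.7,0,0.5,0,0,0.7,0,0.5,0,0,0,0,1,0,0,0,0,1,0,0,0,0,1,0,0,0,0,1,0,0,0,0,1,0,0,0,0]
}}

```text
clock: 23.25
tcp_pos: [0.5545, 0.0464, 0.0405]
tool_rot: [2.188, 2.251, 0.003]
contact_force: [0.4, -0.2, 3.5]
gripper_width: 0.17
finger_force: 39.0
```

Emit:
{"fn": "step_arm", "kwargs": {
  "targets": [1,0,0,-0.5,0,1,0,0,-2,0,1,0,0,-3,0,1,0,0,-3.5,0,1,0,0,-3.5,0,1,0,0,-1,0,1,0,0,0,0,1,0,0,0,0]
}}

```text
clock: 23.92
tcp_pos: [0.5532, 0.0463, 0.1745]
tool_rot: [2.189, 2.252, 0.001]
contact_force: [-1.2, -1.0, -0.9]
gripper_width: 0.164
finger_force: 39.0
```

Run:
```python
from h import *
plan(.4298,.2914,.165,174.6,1,16)
```

```text
from [0.5532 0.0463 0.1745] 91.6 move [-0.1234  0.2451 -0.0095] twist -83.0 rows 16
[1.0,1.55,-0.73,0.06,-5.19,1.0,1.61,-0.58,0.06,-5.19,1.0,1.66,-0.44,0.06,-5.19,1.0,1.69,-0.28,0.06,-5.19,1.0,1.71,-0.13,0.06,-5.19,1.0,1.71,0.02,0.06,-5.19,1.0,1.71,0.18,0.06,-5.19,1.0,1.68,0.33,0.06,-5.19,1.0,1.65,0.48,0.06,-5.19,1.0,1.59,0.63,0.06,-5.19]
[1.0,1.53,0.77,0.06,-5.19,1.0,1.46,0.91,0.06,-5.19,1.0,1.37,1.04,0.06,-5.19,1.0,1.27,1.15,0.06,-5.19,1.0,1.16,1.26,0.06,-5.19,1.0,1.04,1.36,0.06,-5.19]
```

Emit:
{"fn": "step_arm", "kwargs": {
  "targets": [1,1.5,-0.7,0,-5.2,1,1.6,-0.6,0,-5.2,1,1.7,-0.4,0,-5.2,1,1.7,-0.3,0,-5.2,1,1.7,-0.1,0,-5.2,1,1.7,0,0,-5.2,1,1.7,0.2,0,-5.2,1,1.7,0.3,0,-5.2,1,1.6,0.5,0,-5.2,1,1.6,0.6,0,-5.2]
}}

```text
clock: 24.75
tcp_pos: [0.4738, 0.1986, 0.1711]
tool_rot: [-0.972, -2.982, 0.006]
contact_force: [0.1, 0.6, -1.4]
gripper_width: 0.169
finger_force: 38.9
```

Emit:
{"fn": "step_arm", "kwargs": {
  "targets": [1,1.5,0.8,0,-5.2,1,1.5,0.9,0,-5.2,1,1.4,1,0,-5.2,1,1.3,1.2,0,-5.2,1,1.2,1.3,0,-5.2,1,1,1.4,0,-5.2,1,0,0,0,0,1,0,0,0,0,1,0,0,0,0]
}}

```text
clock: 25.5
tcp_pos: [0.4285, 0.2907, 0.1725]
tool_rot: [-0.143, -3.136, 0.004]
contact_force: [0.4, -0.1, -0.4]
gripper_width: 0.174
finger_force: 39.0
```

Run:
```python
from h import *
p,R,a=pose(); print(p,a); d=np.array([.4298,.2914,.06])-p; print('tool shift cm',(R.T@d*100).round(2))
c=cam('top'); im=c['pixels'].astype(int); b,g,r=im[...,0],im[...,1],im[...,2]
y=((r-b>45)&(g-b>30)).astype(np.uint8); y[:230]=0; y[:,225:]=0
n,l,st,ce=cv2.connectedComponentsWithStats(y)
for i in range(1,n):
    if st[i,4]>15: print(st[i],ce[i],[w(c,[ce[i]],.17)[0].round(3)])
```

```text
[0.42853495 0.29072573 0.17246429] 174.76548838216456
tool shift cm [-0.15  0.11 11.25]
[132 256  16  26 266] [140.04887218 267.14285714] [array([0.469, 0.284, 0.17 ])]
[117 259  12   7  39] [122.66666667 261.41025641] [array([0.479, 0.317, 0.17 ])]
[122 297  26  30 536] [135.16977612 313.12313433] [array([0.388, 0.29 , 0.17 ])]
```

Emit:
{"fn": "step_arm", "kwargs": {
  "targets": [1,0,0.1,3,0,1,0,0,3,0,1,0,0,2.5,0,1,0,0,2,0,1,0,0,1,0,1,0,0,0.8,0,1,0,0,0,0,1,0,0,0,0]
}}

```text
clock: 26.22
tcp_pos: [0.4302, 0.2927, 0.0517]
tool_rot: [0.143, 3.138, 0.0]
contact_force: [-0.2, 0.8, -0.2]
gripper_width: 0.171
finger_force: 39.0
```

Emit:
{"fn": "step_arm", "kwargs": {
  "targets": [1,0,0,0.3,0,1,0,0,0,0,1,0,0,0,0]
}}

```text
clock: 26.47
tcp_pos: [0.4303, 0.2932, 0.0492]
tool_rot: [0.142, 3.137, 0.002]
contact_force: [-0.6, 1.3, -1.3]
gripper_width: 0.168
finger_force: 39.0
```

Emit:
{"fn": "step_arm", "kwargs": {
  "targets": [1,0,0,0.3,0,1,0,0,0,0,1,0,0,0.2,0,1,0,0,0,0,1,0,0,0,0]
}}

```text
clock: 26.88
tcp_pos: [0.4294, 0.2927, 0.0431]
tool_rot: [-0.142, -3.138, 0.0]
contact_force: [0.2, -0.1, -0.5]
gripper_width: 0.167
finger_force: 39.0
```

Emit:
{"fn": "step_arm", "kwargs": {
  "targets": [1,0,0,0.1,0,1,0,0,0,0,1,0,0,0,0]
}}

```text
clock: 27.13
tcp_pos: [0.4298, 0.2928, 0.0426]
tool_rot: [0.142, 3.138, 0.0]
contact_force: [-0.1, -1.9, 2.2]
gripper_width: 0.17
finger_force: 39.3
```

Emit:
{"fn": "step_arm", "kwargs": {
  "targets": [0.7,0,0,0,0,0.6,0,0,0,0,0.55,0,0,0,0,0.55,0,0,0,0,0.55,0,0,-1,0,0.55,0,0,-3,0,0.55,0,0,-4,0,0.55,0,0,-4,0,0.55,0,0,-2,0,0.55,0,0,0,0]
}}

```text
clock: 27.97
tcp_pos: [0.4336, 0.2951, 0.1893]
tool_rot: [0.141, 3.127, 0.011]
contact_force: [0.3, 0.7, 1.0]
gripper_width: 0.446
finger_force: 0.0
```

Emit:
{"fn": "step_arm", "kwargs": {
  "targets": [0.55,3,-3,0,0,0.55,3,-3,0,0,0.55,3,-3,0,0,0.55,3,-3,0,0,0.55,3,-3,0,0,0.55,0,0,0,0,0.55,0,0,0,0]
}}

```text
clock: 28.55
tcp_pos: [0.2665, 0.1578, 0.181]
tool_rot: [-0.144, -3.137, 0.001]
contact_force: [0.3, -0.8, 0.1]
gripper_width: 0.448
finger_force: 0.0
```

Run:
```python
from h import *
print(pose()[0]); a=np.radians(-5.4); u=np.array([np.cos(a),np.sin(a)]); nn=np.array([-u[1],u[0]]); C=np.array([.4337,.3322])
for nm in('top','side'):
    c=cam(nm,'end_%s.png'%nm); im=c['pixels'].astype(int); y=((im[...,2]-im[...,0]>45)&(im[...,1]-im[...,0]>30)).astype(np.uint8)
    hull=cv2.convexHull(px(c,[[*(C+sx*u*.12+sy*nn*.11),z] for sx in(-1,1) for sy in(-1,1) for z in(0,.06)]).astype(np.int32))
    m=np.zeros_like(y); cv2.fillConvexPoly(m,hull,1); y&=m
    n,l,st,ce=cv2.connectedComponentsWithStats(y)
    for i in range(1,n):
        if st[i,4]>25:
            q=np.argwhere(l==i)[:,::-1]; P=w(c,q,.037)[:,:2]-C; x,yy=P@u,P@nn
            print(nm,st[i,4],'x',x.min().round(3),x.max().round(3),'y',yy.min().round(3),yy.max().round(3))
            for lo in np.arange(-.08,.08,.02):
                k=(x>lo)&(x<=lo+.02); 
                if k.any() and nm=='top': print('   ',lo.round(2),(yy[k].mean()*1e3).round(),((yy[k].max()-yy[k].min())*1e3).round())
```

```text
[0.26652273 0.1577644  0.18095642]
top 709 x -0.064 0.061 y 0.015 0.064
    -0.08 43.0 21.0
    -0.06 42.0 24.0
    -0.04 42.0 24.0
    -0.02 42.0 16.0
    0.0 42.0 16.0
    0.02 39.0 48.0
    0.04 40.0 49.0
    0.06 42.0 6.0
top 765 x -0.064 0.061 y -0.066 -0.021
    -0.08 -44.0 24.0
    -0.06 -44.0 45.0
    -0.04 -43.0 41.0
    -0.02 -42.0 15.0
    0.0 -41.0 16.0
    0.02 -41.0 25.0
    0.04 -41.0 24.0
    0.06 -39.0 21.0
side 696 x -0.067 0.061 y -0.108 0.066
```

```bash
python3 -c "
from rig import manip
print(manip.finish_job())"
```

```text
the job is handed in; nothing more can be done
None
```

The job is handed in: the last camera check shows each scoop standing in its own caddy bay, handles inside, gripper clear; the arm kept clear of the bystanders on every planned path, though I did not re-measure them, and the hand-in gave no verdict.

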